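Re-index the return chute to the lidded bin

ROBOT

A 6-joint arm with a two-finger parallel gripper is mounted at the origin on the work surface. World frame = base frame: x ahead of the robot, y to its left, z up, the work surface at z = 0. Lengths are in mm, angles in rad, forces in N, time in s.
With the tool pointing down it reaches from about 325 to 875 mm from the base axis. Payload 4.4 kg.
Tool frame: the origin (TCP) lies on the centre line of the jaws, within the pads' length; the fingertips stand ctrl.tip_reach ahead of it and the grasp point (between the pads) lies 3 mm ahead of it (ctrl.tip_reach is the distance from the TCP to the fingertips, in mm); z points along the fingers, y is the line along which they close (so a half turn about z gives the same grasp; the last joint's range is limited). The gripper opens to 85 mm and grips with 20 to 120 N. Pads are 22 mm wide; open, the fingers measure 114 mm over their backs; the gripper's body (76 mm by 85 mm) begins 54 mm behind the grasp point. The pads swing forward as they close: fully open they stand 13 mm farther back than shut.
Start: joints at [-1.438, 0.207, 1.542, -0, 1.393, -0.15], TCP at [160.439, -552.166, 253.282] pointing down, gripper open.
Joint ranges: [-2.73, 2.73], [-0.86, 2.22], [0.23, 2.46], [-1.11, 4.25], [0.08, 2.63], [-2.82, 2.82]. Speed limits (rad/s): [2.79, 2.79, 3.14, 3.14, 3.14, 3.14].

INTERFACE

Orientations are given as a rotation vector (axis times angle).
In Python, from plant import ctrl gives the robot as it stands.
- The arm moves only by the tool carry_out, never from a script. Its argument "deltas" is a list of rows, each an object with "fingers": the opening, from -1 (shut) to 1 (fully open), so that 0 is half open; "xyz": the shift along the tool's x, y, z in units of 25 mm (1.0 is 25 mm), a list of three; "rotation": the turn, a rotation vector about the tool's x, y, z in units of 5 degrees (1.0 is 5 degrees), a list of three. A call has 1 to 20 rows; each row shifts and turns the commanded pose from where the row before left it, along the tool's axes as they then stand; what a row does not reach is not made up. A row lasts 1/10 s, in which the tool goes at most 50 mm and 8.59 degrees, less where a joint would pass 70% of its speed; a pose out of reach is approached as far as the arm can. A call is refused whole if a number of a shift passes 1 or a number of a turn 1, either way. A call with a gripper value outside its range is refused whole. The fingers move at their own pace and stop on an object; "force" is the grip in N (left out, the last holds). Time passes only in rows, so rows that do not move let the fingers close. It gives the time, the measured TCP pose, the force, the opening and the grip force at its end, in the units of the state.
- ctrl.read_state(): the state, without advancing time (a new reading comes with each control period).
- ctrl.snapshot(name): name is "scene" or "top"; returns a dict with "img" (420x560x3 uint8, red, green, blue), "K" (3x3 intrinsics, pixels), "world_from_camera" (4x4, takes a point from camera to world coordinates). Camera axes: x right, y down, z forward; pixel columns grow to the right and rows downward; lengths in mm; the calibration is good to about 2 mm. A picture is of the moment at which its call begins. There is no depth.
- ctrl.finish_job(): hands the job in; it is judged then, once.
The state is a dict: "time": time; "joint_pos": joint angles; "dq": joint speeds; "tau": joint torques, N m; "position": TCP position; "tool_rot": TCP orientation; "contact_force": force on the tool from outside, world axes, zero at the start; "moment": the same for the moment, N m; "grip_width": finger opening in mm; "grasp_force": force on a finger pad.
Only numpy, scipy, OpenCV 4.12 (cv2) and the standard library are available. Lean on these libraries where they do the work, as an engineer would, in place of code of your own. Each camera call takes 0.05 s, during which the arm holds its last target. There are 200 camera calls.

TASK

The steel return chute is pinned in its middle, parked position. Draw the spring pin by its black knob, swing the chute round until it empties over the opening of the lidded grey bin (not the perforated tray), and let the pin drop fully home in the index hole on that side. The hole is not exactly where it should be, so feel for it gently without forcing the pin sideways, leave the other things on the counter where they are, and let go.

Things in the scene. Friction and masses are not known exactly. Their poses are not given: they have to be found in the camera images.
- base: Swivel base fixed to the counter: round grey foot 170 mm across carrying the chute and, on the side away from the chute, a curved index plate (steel in the middle, aluminium at both ends). Origin on the vertical swivel axis at counter height; z up; its x axis is the way the parked chute points (roughly across the counter to the robot's left), y to the left of that.
- chute (a joint): Swing of the chute and its index arm about the vertical swivel axis, rad: 0 parked (pin in the middle hole), positive anticlockwise seen from above (outlet towards the base's +y, knob towards its -y); end stops at +-1.0. Turning it by the knob takes about 2 N with the pin held up, 3 to 8 N with the pin sliding on the plate.
- mid_hole (a point): Mouth of the middle of three square 9.2 mm index holes, all 130 mm from the swivel axis. The outer two lie one each side near +-0.70 rad of swing, but in hand-set segments: each may be anywhere from 0.57 to 0.83 rad; this error is not measured. Plate top is 30 mm above the counter out to 0.40 rad, 29 mm beyond, and has no other gaps.
- pin (a joint): Draw of the spring pin, m: 0 fully home in a hole, 0.006 to 0.008 with its nose riding on the plate between holes, 0.014 fully drawn (stop). The spring pushes it down with about 7 N at home, 9 N riding, 12 N fully drawn (its weight included), so when let go over a hole it drops by itself, and then stops the arm dead.
- knob (a point): Centre of the upright black round knob on the pin: 24 mm diameter, underside 16 mm below this point, top 15 mm above; on the end of the index arm opposite the chute, 130 mm from the swivel axis, 80 mm above the counter when home. Below it a 20 mm guide tube (top 61 mm up) on a 30 mm wide bar (top 50 mm up). The nearest chute part is its inlet end, 85 mm away, up to 170 mm high.
- tip: The steel pin end, 8 mm diameter with a rounded nose, below the knob; hidden in the hole when home. Its nose reaches 22 mm above the counter when home. Origin at counter height below the knob when the pin is home, moves with it. It counts as forced (bent) if what it touches loads it with more than 30 N.
- chute_lip (a point): Middle of the chute's low outlet edge, 215 mm from the swivel axis, 62 mm above the counter. The chute is 110 mm wide.
- bin_port (a point): Centre of the round 100 mm opening in the lid of the round grey bin (180 mm across, 44 mm tall above the counter), at the lid's top; on one side or the other of the parked chute, near 0.70 rad of swing.
- perf_tray: Perforated open steel tray, 170 x 130 x 36 mm, fixed, on the other side. Origin under its centre. The chute must not end here.
- purple_tray_in (a point): Bystander: purple plastic tray 190 x 130 x 22 mm; centre of its inner floor.
- mirror: Bystander: steel mouth mirror about 135 mm long lying in the purple tray; origin under its middle.
- bowl: Bystander: white ceramic bowl 110 mm across, 45 mm tall; origin under its centre.
- tray_tin: Bystander: aluminium tray tin 140 x 100 x 30 mm; origin under its centre.
- cup: Bystander: white cup 68 mm across, 80 mm tall; origin under its centre.
- jar: Bystander: glass jar with steel cap 60 mm across, 85 mm tall; origin under its centre.

How it is judged:
By the outcome, as a careful person would: the job done as asked, in the order asked, and still so for the second after the job is handed in, with the robot touching nothing.
It also fails if it takes over 53 s, if anything falls off the work surface, if the arm or the gripper's body presses on something with over 40 N, if the wrist force passes 120 N, or if a joint passes its speed limit or range.

## Working session

There is one attempt and no reset: what is moved stays moved. The work goes in short steps, Python scripts to look and compute and a tool call to move; the robot and the scene stay as the last step left them, time stands still between calls to the robot, and variables do not carry over. Pictures are saved under pics/ and viewed, at most 10 in all, crops included, and the job is handed in when it is done.

Besides the shell and the picture viewer there is one more tool, called after "Request:" as name(argument=value, ...), one argument or row to a line, values as JSON. carry_out: Moves the arm, as the interface text tells. Its arguments: {"type":"object","properties":{"deltas":{"type":"array"},"force":{"type":"number"}},"required":["deltas"]}

```bash
mkdir -p pics; cat > h.py <<'E'
import numpy as np, cv2
from plant import ctrl
def snap(n,f):
    s=ctrl.snapshot(n); cv2.imwrite('pics/'+f,s['img'][:,:,::-1]); return s
def ray(s,u,v,z):
    T=np.array(s['world_from_camera']);d=T[:3,:3]@np.linalg.inv(s['K'])@[u,v,1];o=T[:3,3]
    return o+d*(z-o[2])/d[2]
def proj(s,p):
    T=np.array(s['world_from_camera']);c=T[:3,:3].T@(np.array(p)-T[:3,3]);q=np.array(s['K'])@c;return q[:2]/q[2]
E
python3 - <<'E'
from h import *
import pickle
a=snap('top','top0.png');b=snap('scene','scene0.png')
pickle.dump((a,b),open('s0.pkl','wb'))
print(np.round(a['world_from_camera'],3),np.round(b['world_from_camera'],3),a['K'],ctrl.tip_reach,ctrl.read_state())
E
```

```text
[[ 1.900000e-02 -9.890000e-01  1.480000e-01  4.169800e+02]
 [-1.000000e+00 -2.100000e-02 -1.000000e-02  1.894000e+01]
 [ 1.300000e-02 -1.470000e-01 -9.890000e-01  1.342748e+03]
 [ 0.000000e+00  0.000000e+00  0.000000e+00  1.000000e+00]] [[-4.640000e-01  4.760000e-01 -7.470000e-01  1.242732e+03]
 [ 8.860000e-01  2.540000e-01 -3.890000e-01  3.439420e+02]
 [ 5.000000e-03 -8.420000e-01 -5.400000e-01  5.498410e+02]
 [ 0.000000e+00  0.000000e+00  0.000000e+00  1.000000e+00]] [[505.37412736   0.         278.85781558]
 [  0.         505.37412736 212.21763946]
 [  0.           0.           1.        ]] 22.0 {'time': 0.1, 'joint_pos': array([-1.43850135e+00,  2.07368966e-01,  1.54284177e+00, -1.86828523e-05,
        1.39349948e+00, -1.50514041e-01]), 'dq': array([-0.00016868, -0.0028504 , -0.00283984, -0.00052184, -0.00080521,
        0.00090097]), 'tau': array([-9.64002902e-04, -3.84095693e+01, -2.92550468e+01, -3.77577562e-04,
        4.92224077e-03, -7.95591092e-06]), 'position': array([ 160.34533169, -551.51185495,  252.2078692 ]), 'tool_rot': array([-3.10813927e+00, -4.42463120e-01, -1.41905919e-06]), 'contact_force': array([-1.07618834, -0.02923054, -0.14347328]), 'moment': array([-0.04596393, -0.07277621,  0.00526787]), 'grasp_force': 0.0, 'grip_width': 85.83887440414676}
```

View pics/top0.png

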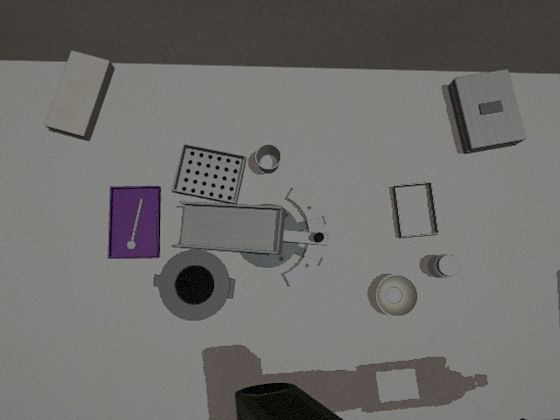

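View pics/scene0.png

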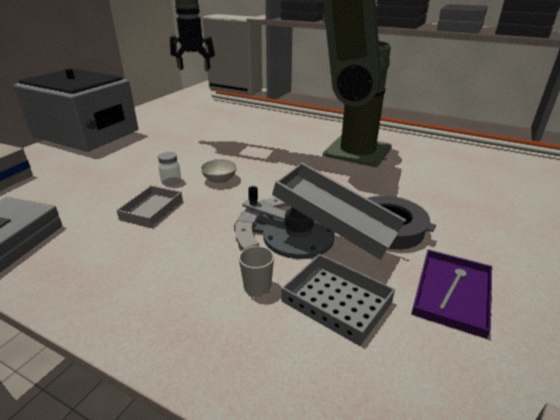

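The top view shows the chute pointing left (+y), the knob at about (318,237), the bin port at (195,285) nearer the robot and the perforated tray at (208,172). The bin is therefore on the base +y side, so the swing is positive and the knob travels away from the robot (+x).

```bash
python3 - <<'E'
from h import *
import pickle
a,b=pickle.load(open('s0.pkl','rb'))
g=a['img'].max(2)
def blob(s,x0,x1,y0,y1,t):
    g=s['img'].max(2)[y0:y1,x0:x1]; n,l,st,c=cv2.connectedComponentsWithStats((g<t).astype(np.uint8))
    i=1+np.argmax(st[1:,4]); return c[i]+[x0,y0],st[i]
k,st=blob(a,306,332,226,250,40);print('knob px',k,st, ray(a,*k,93))
p,st=blob(a,170,220,260,310,40);print('port',p,st,ray(a,*p,44))
k2,st=blob(b,244,262,180,206,45);print('knob scene',k2,st)
# two view
def line(s,u,v):
    T=np.array(s['world_from_camera']);d=T[:3,:3]@np.linalg.inv(s['K'])@[u,v,1];return T[:3,3],d/np.linalg.norm(d)
A=[];B=[]
for o,d in(line(a,*k),line(b,*k2)):
    P=np.eye(3)-np.outer(d,d);A.append(P);B.append(P@o)
print(np.linalg.lstsq(np.vstack(A),np.hstack(B),rcond=None)[0])
c=cv2.resize(a['img'][170:305,220:340,::-1],None,fx=4.4,fy=4.4,interpolation=cv2.INTER_CUBIC)
d=cv2.resize(b['img'][170:270,220:350,::-1],None,fx=4.4,fy=4.4,interpolation=cv2.INTER_CUBIC)
c=np.clip(c*1.5,0,255)
cv2.imwrite('pics/c1.png',c.astype('uint8'));cv2.imwrite('pics/c2.png',d)
E
```

```text
knob px [318.23188406 236.92753623] [ 8  7 10  9 69] [543.49297115 -92.62110873  93.        ]
port [194.26113014 284.41866438] [   5    6   39   38 1168] [420.89214397 217.06392809  44.        ]
knob scene [252.66666667 195.38518519] [  5   7   8  18 135]
[545.20352259 -93.90767557  73.86684082]
```

View pics/c1.png

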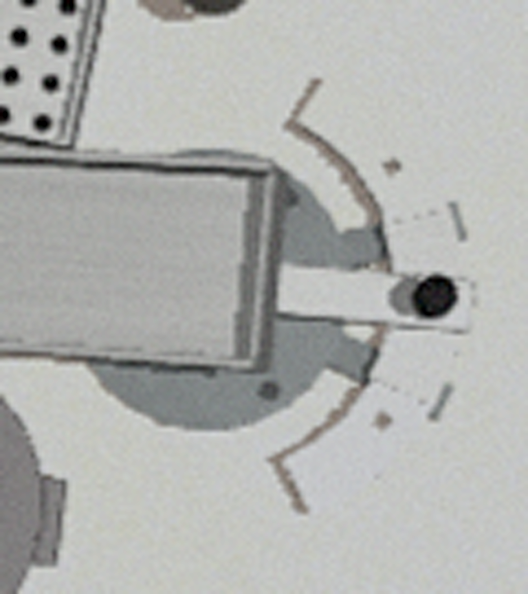

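View pics/c2.png

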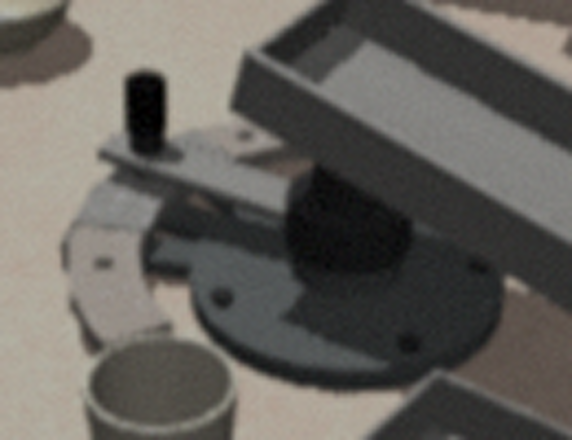

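The crops show the index holes. In the top crop the target-side hole is at (392,166), the other outer hole at (382,420), and the knob at (435,297). In the scene crop the target hole is at (104,263). I'll compute the axis and the hole angle from these.

```bash
python3 - <<'E'
from h import *
import pickle
from scipy.optimize import least_squares
a,b=pickle.load(open('s0.pkl','rb'))
f=lambda x,o:(x+.5)/4.4-.5+o
def refine(s,u,v,r=4):
    u0,v0=int(round(u)),int(round(v));g=s['img'].astype(float).mean(2)[v0-r:v0+r+1,u0-r:u0+r+1]
    w=np.clip(np.median(g)-12-g,0,None);Y,X=np.mgrid[-r:r+1,-r:r+1]
    return u0+(w*X).sum()/w.sum(),v0+(w*Y).sum()/w.sum()
q1=refine(a,f(392,220),f(166,170));q2=refine(a,f(382,220),f(420,170));q3=refine(b,f(104,220),f(263,170),3)
H1=ray(a,*q1,29);H2=ray(a,*q2,29);H3=ray(b,*q3,29);print(q1,q2,q3,H1,H2,H3)
K=ray(a,318.23,236.93,92)
Ks=ray(b,252.67,195.39,80)
print('K',K,Ks)
# foot circle: dark bluish grey fit in top: sample hand-picked rim points (crop) bottom of foot, z~top of foot unknown
for kn,hole in ((K,H1),((K+Ks)/2,(H1+H3)/2)):
    r=least_squares(lambda c:[np.hypot(*(c-p[:2]))-130 for p in (kn,hole,H2)],[540,35]);c=r.x
    an=lambda p:np.arctan2(*(p[:2]-c)[::-1])
    print('axis',c,'res',r.fun,'park',an(kn),'swing',an(hole)-an(kn),an(H2)-an(kn))
s=ctrl.snapshot('top')
E
```

```text
(np.float64(308.733014354067), np.float64(207.31674641148325)) (np.float64(306.60553278688525), np.float64(265.1393442622951)) (np.float64(243.0979020979021), np.float64(229.3906093906094)) [627.75084934 -72.66619122  29.        ] [476.004644   -68.77992262  29.        ] [624.87009675 -73.03740369  29.        ]
K [543.58795478 -92.70573531  92.        ] [554.07606663 -87.78216795  80.        ]
axis [554.70537716  35.65608497] res [-1.15763901  0.64974752  0.76958775] park -1.6571907735736808 swing 0.6796869341988203 -0.559392990441604
axis [554.13641148  37.09687891] res [-2.54873955  1.52112605  1.5844603 ] park -1.612427404276869 swing 0.6225161089768227 -0.5941132097582396
```

Request:
carry_out(
  deltas=[
    {"fingers":1,"xyz":[0,0,0],"rotation":[0,0,-1]},
    {"fingers":1,"xyz":[0,0,0],"rotation":[0,0,-1]},
    {"fingers":1,"xyz":[0,0,0],"rotation":[0,0,-1]},
    {"fingers":1,"xyz":[0,0,0],"rotation":[0,0,-1]},
    {"fingers":1,"xyz":[0,0,0],"rotation":[0,0,-1]},
    {"fingers":1,"xyz":[0,0,0],"rotation":[0,0,-1]},
    {"fingers":1,"xyz":[0,0,0],"rotation":[0,0,-1]},
    {"fingers":1,"xyz":[0,0,0],"rotation":[0,0,-1]},
    {"fingers":1,"xyz":[0,0,0],"rotation":[0,0,-1]},
    {"fingers":1,"xyz":[0,0,0],"rotation":[0,0,-1]},
    {"fingers":1,"xyz":[0,0,0],"rotation":[0,0,-1]},
    {"fingers":1,"xyz":[0,0,0],"rotation":[0,0,-1]},
    {"fingers":1,"xyz":[0,0,0],"rotation":[0,0,-1]},
    {"fingers":1,"xyz":[0,0,0],"rotation":[0,0,-1]},
  ],
)

```text
time: 1.55
position: [160.4, -551.9, 252.8]
tool_rot: [-2.289, -2.15, -0.001]
contact_force: [0.1, 0.0, -0.5]
grip_width: 85.4
grasp_force: 0.0
```

```bash
cat >> h.py <<'E'
from scipy.spatial.transform import Rotation as R
def to(p):
    "world target -> total tool-frame shift in units of 25 mm"
    s=ctrl.read_state();r=R.from_rotvec(s['tool_rot']).as_matrix()
    print('t',s['time'],'pos',np.round(s['position'],1),'F',np.round(s['contact_force'],1),'w',round(s['grip_width'],1),'g',s['grasp_force'])
    print('toolx ang',np.arctan2(r[1,0],r[0,0]),'tooly ang',np.arctan2(r[1,1],r[0,1]),'z',r[:,2].round(3))
    print('units',np.round(r.T@(np.array(p)-s['position'])/25,3))
E
python3 -c "
from h import *
to([544,-93,170])"
```

```text
t 1.55 pos [ 160.4 -551.9  252.8] F [ 0.1  0.  -0.5] w 85.4 g 0.0
toolx ang 1.5081858940922452 tooly ang -0.06261021770822779 z [-0.     0.001 -1.   ]
units [19.275 14.166  3.327]
```

Request:
carry_out(
  deltas=[
    {"fingers":1,"xyz":[0.96,0.71,0.15],"rotation":[0,0,0]},
    {"fingers":1,"xyz":[0.96,0.71,0.15],"rotation":[0,0,0]},
    {"fingers":1,"xyz":[0.96,0.71,0.15],"rotation":[0,0,0]},
    {"fingers":1,"xyz":[0.96,0.71,0.15],"rotation":[0,0,0]},
    {"fingers":1,"xyz":[0.96,0.71,0.15],"rotation":[0,0,0]},
    {"fingers":1,"xyz":[0.96,0.71,0.15],"rotation":[0,0,0]},
    {"fingers":1,"xyz":[0.96,0.71,0.15],"rotation":[0,0,0]},
    {"fingers":1,"xyz":[0.96,0.71,0.15],"rotation":[0,0,0]},
    {"fingers":1,"xyz":[0.96,0.71,0.15],"rotation":[0,0,0]},
    {"fingers":1,"xyz":[0.96,0.71,0.15],"rotation":[0,0,0]},
    {"fingers":1,"xyz":[0.96,0.71,0.15],"rotation":[0,0,0]},
    {"fingers":1,"xyz":[0.96,0.71,0.15],"rotation":[0,0,0]},
    {"fingers":1,"xyz":[0.96,0.71,0.15],"rotation":[0,0,0]},
    {"fingers":1,"xyz":[0.96,0.71,0.15],"rotation":[0,0,0]},
    {"fingers":1,"xyz":[0.96,0.71,0.15],"rotation":[0,0,0]},
    {"fingers":1,"xyz":[0.96,0.71,0.15],"rotation":[0,0,0]},
    {"fingers":1,"xyz":[0.96,0.71,0.15],"rotation":[0,0,0]},
    {"fingers":1,"xyz":[0.96,0.71,0.15],"rotation":[0,0,0]},
    {"fingers":1,"xyz":[0.96,0.71,0.15],"rotation":[0,0,0]},
    {"fingers":1,"xyz":[0.9,0.7,0.15],"rotation":[0,0,0]},
  ],
)

```text
time: 3.55
position: [546.5, -96.9, 177.8]
tool_rot: [-2.293, -2.147, 0.001]
contact_force: [1.0, 0.5, -0.7]
grip_width: 85.2
grasp_force: 0.0
```

```bash
python3 -c "
from h import *
to([544,-93,90])
snap('scene','s1.png')"
```

```text
t 3.55 pos [546.5 -96.9 177.8] F [ 1.   0.5 -0.7] w 85.2 g 0.0
toolx ang 1.5048843002130832 tooly ang -0.06591189752830759 z [-0.001  0.    -1.   ]
units [ 0.15  -0.109  3.511]
```

View pics/s1.png

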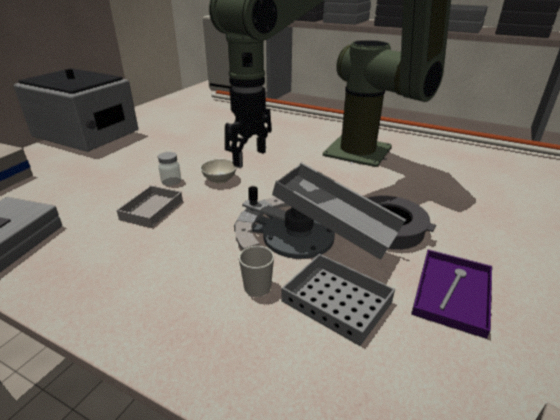

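The gripper hangs at (250,140), above the knob at (253,195), with a clear path down and the jaws opening along the swing tangent. I'll descend and then close part way.

Request:
carry_out(
  deltas=[
    {"fingers":1,"xyz":[0.08,-0.05,0.35],"rotation":[0,0,0]},
    {"fingers":1,"xyz":[0.08,-0.05,0.35],"rotation":[0,0,0]},
    {"fingers":0.7,"xyz":[0,0,0.35],"rotation":[0,0,0]},
    {"fingers":0.5,"xyz":[0,0,0.35],"rotation":[0,0,0]},
    {"fingers":0.3,"xyz":[0,0,0.35],"rotation":[0,0,0]},
    {"fingers":0.2,"xyz":[0,0,0.35],"rotation":[0,0,0]},
    {"fingers":0.1,"xyz":[0,0,0.35],"rotation":[0,0,0]},
    {"fingers":0,"xyz":[0,0,0.35],"rotation":[0,0,0]},
    {"fingers":-0.1,"xyz":[0,0,0.35],"rotation":[0,0,0]},
    {"fingers":-0.2,"xyz":[0,0,0.3],"rotation":[0,0,0]},
    {"fingers":-0.25,"xyz":[0,0,0],"rotation":[0,0,0]},
    {"fingers":-0.25,"xyz":[0,0,0],"rotation":[0,0,0]},
    {"fingers":-0.25,"xyz":[0,0,0],"rotation":[0,0,0]},
  ],
  force=20,
)

```text
time: 4.9
position: [544.3, -94.2, 92.5]
tool_rot: [2.293, 2.146, 0.001]
contact_force: [0.3, -0.2, 0.9]
grip_width: 32.0
grasp_force: 0.0
```

```bash
python3 -c "
from h import *
to([544,-93,90])
a=snap('top','t2.png');b=snap('scene','s2.png')
p=proj(a,[544,-93,90]).astype(int);q=proj(b,[544,-93,80]).astype(int)
f=lambda s,p:cv2.resize(s['img'][p[1]-35:p[1]+35,p[0]-28:p[0]+28,::-1],None,fx=7,fy=7,interpolation=cv2.INTER_CUBIC)
cv2.imwrite('pics/c3.png',np.hstack([f(a,p),f(b,q)]))"
```

```text
t 4.9 pos [544.3 -94.2  92.5] F [ 0.3 -0.2  0.9] w 32.0 g 0.0
toolx ang 1.504588820116191 tooly ang -0.06620720359404667 z [ 0.001 -0.    -1.   ]
units [ 0.047 -0.017  0.101]
```

View pics/c3.png

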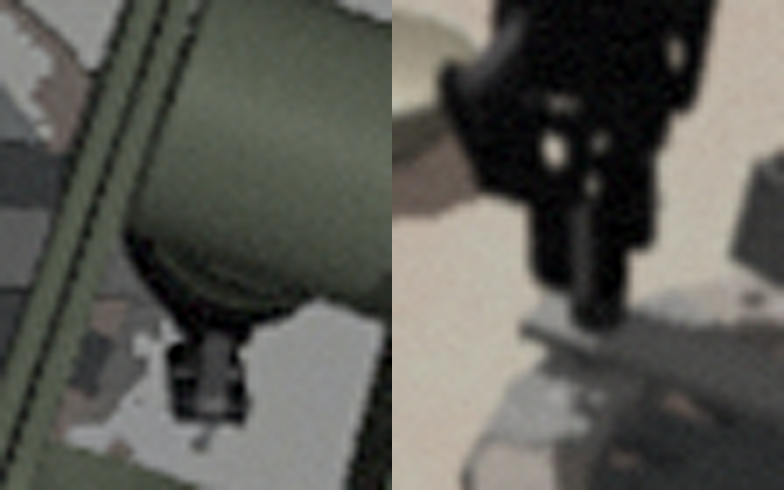

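Both fingers straddle the knob (scene crop around (585,270)) with no contact. I'll close slowly.

Request:
carry_out(
  deltas=[
    {"fingers":-0.32,"xyz":[0,0,0.1],"rotation":[0,0,0]},
    {"fingers":-0.36,"xyz":[0,0,0],"rotation":[0,0,0]},
    {"fingers":-0.38,"xyz":[0,0,0],"rotation":[0,0,0]},
    {"fingers":-0.39,"xyz":[0,0,0],"rotation":[0,0,0]},
    {"fingers":-0.4,"xyz":[0,0,0],"rotation":[0,0,0]},
    {"fingers":-0.4,"xyz":[0,0,0],"rotation":[0,0,0]},
  ],
)

```text
time: 5.6
position: [543.9, -94.0, 89.5]
tool_rot: [-2.294, -2.147, -0.0]
contact_force: [-0.5, 0.5, -0.3]
grip_width: 25.5
grasp_force: 0.0
```

Request:
carry_out(
  deltas=[
    {"fingers":-0.45,"xyz":[0,0,0],"rotation":[0,0,0]},
    {"fingers":-0.5,"xyz":[0,0,0],"rotation":[0,0,0]},
    {"fingers":-0.6,"xyz":[0,0,0],"rotation":[0,0,0]},
    {"fingers":-0.6,"xyz":[0,0,0],"rotation":[0,0,0]},
  ],
  force=40,
)

```text
time: 6.0
position: [543.9, -94.1, 89.7]
tool_rot: [-2.294, -2.147, 0.0]
contact_force: [-1.6, 0.8, 3.1]
grip_width: 22.9
grasp_force: 39.2
```

```bash
python3 -c "
from h import *
to([544,-93,90])"
```

```text
t 6.0 pos [543.9 -94.1  89.7] F [-1.6  0.8  3.1] w 22.9 g 39.22382020158693
toolx ang 1.5046189604029983 tooly ang -0.06617737199577532 z [-0. -0. -1.]
units [ 0.043  0.003 -0.01 ]
```

Request:
carry_out(
  deltas=[
    {"fingers":-0.6,"xyz":[0,0,-0.1],"rotation":[0,0,0]},
    {"fingers":-0.6,"xyz":[0,0,-0.1],"rotation":[0,0,0]},
    {"fingers":-0.6,"xyz":[0,0,-0.1],"rotation":[0,0,0]},
    {"fingers":-0.6,"xyz":[0,0,-0.1],"rotation":[0,0,0]},
    {"fingers":-0.6,"xyz":[0,0,-0.05],"rotation":[0,0,0]},
    {"fingers":-0.6,"xyz":[0,0,0],"rotation":[0,0,0]},
  ],
)

```text
time: 6.6
position: [543.2, -94.0, 100.3]
tool_rot: [-2.293, -2.146, 0.002]
contact_force: [1.7, -1.1, -9.8]
grip_width: 22.4
grasp_force: 39.7
```

Request:
carry_out(
  deltas=[
    {"fingers":-0.6,"xyz":[0,0.227,0],"rotation":[0,0,-0.5]},
    {"fingers":-0.6,"xyz":[0,0.227,0],"rotation":[0,0,-0.5]},
    {"fingers":-0.6,"xyz":[0,0.227,0],"rotation":[0,0,-0.5]},
    {"fingers":-0.6,"xyz":[0,0.227,0],"rotation":[0,0,-0.5]},
    {"fingers":-0.6,"xyz":[0,0.227,0],"rotation":[0,0,-0.5]},
    {"fingers":-0.6,"xyz":[0,0.227,0],"rotation":[0,0,-0.5]},
    {"fingers":-0.6,"xyz":[0,0,0],"rotation":[0,0,0]},
  ],
)

```text
time: 7.3
position: [577.5, -92.0, 100.0]
tool_rot: [-1.992, -2.426, 0.0]
contact_force: [1.7, -0.1, -10.6]
grip_width: 22.3
grasp_force: 39.8
```

Request:
carry_out(
  deltas=[
    {"fingers":-0.6,"xyz":[0,0.227,0],"rotation":[0,0,-0.5]},
    {"fingers":-0.6,"xyz":[0,0.227,0],"rotation":[0,0,-0.5]},
    {"fingers":-0.6,"xyz":[0,0.227,0],"rotation":[0,0,-0.5]},
    {"fingers":-0.6,"xyz":[0,0.227,0],"rotation":[0,0,-0.5]},
    {"fingers":-0.6,"xyz":[0,0.227,0],"rotation":[0,0,-0.5]},
    {"fingers":-0.6,"xyz":[0,0.227,0],"rotation":[0,0,-0.5]},
    {"fingers":-0.6,"xyz":[0,0.227,0],"rotation":[0,0,-0.5]},
    {"fingers":-0.6,"xyz":[0,0.227,0],"rotation":[0,0,-0.5]},
    {"fingers":-0.6,"xyz":[0,0,0],"rotation":[0,0,0]},
    {"fingers":-0.6,"xyz":[0,0,0],"rotation":[0,0,0]},
  ],
)

```text
time: 8.3
position: [619.2, -76.0, 99.9]
tool_rot: [-1.542, -2.734, -0.001]
contact_force: [0.8, 3.7, -10.1]
grip_width: 23.0
grasp_force: 39.9
```

```bash
cat >> h.py <<'E'
def sw():
    s=ctrl.read_state();p=s['position'];c=np.array([554.7,35.7])
    t=np.arctan2(p[1]-c[1],p[0]-c[0]);r=R.from_rotvec(s['tool_rot']).as_matrix()
    F=s['contact_force'];print('t %.1f swing %.4f rad %.2f z %.2f Ftan %.1f Frad %.1f Fz %.1f w %.1f'%(s['time'],t+1.654,np.hypot(*(p[:2]-c)),p[2],F[1]*np.cos(t)-F[0]*np.sin(t),F[0]*np.cos(t)+F[1]*np.sin(t),F[2],s['grip_width']),'y-off',np.arctan2(r[1,1],r[0,1])-t-np.pi/2)
E
python3 -c "
from h import *
sw()"
```

```text
t 8.3 swing 0.6067 rad 128.96 z 99.94 Ftan 2.6 Frad -2.8 Fz -10.1 w 23.0 y-off 0.02023759353644783
```

Request:
carry_out(
  deltas=[
    {"fingers":-0.6,"xyz":[0,0,0.05],"rotation":[0,0,0]},
    {"fingers":-0.6,"xyz":[0,0,0.05],"rotation":[0,0,0]},
    {"fingers":-0.6,"xyz":[0,0,0],"rotation":[0,0,0]},
    {"fingers":-0.38,"xyz":[0,0,0],"rotation":[0,0,0]},
    {"fingers":-0.38,"xyz":[0,0,0],"rotation":[0,0,0]},
    {"fingers":-0.38,"xyz":[0,0,0],"rotation":[0,0,0]},
  ],
  force=20,
)

```text
time: 8.9
position: [622.2, -78.6, 100.8]
tool_rot: [1.54, 2.732, 0.0]
contact_force: [0.2, -1.1, 0.7]
grip_width: 26.4
grasp_force: 0.5
```

```bash
python3 -c "
from h import *
sw()"
```

```text
t 8.9 swing 0.6164 rad 132.76 z 100.81 Ftan -0.4 Frad 1.1 Fz 0.7 w 26.4 y-off 0.011041287273416911
```

Request:
carry_out(
  deltas=[
    {"fingers":-0.38,"xyz":[0.05,0.02,0.06],"rotation":[0,0,-0.04]},
    {"fingers":-0.38,"xyz":[0.05,0.02,0.06],"rotation":[0,0,-0.04]},
    {"fingers":-0.38,"xyz":[0,0.02,0],"rotation":[0,0,-0.04]},
    {"fingers":-0.38,"xyz":[0,0.02,0],"rotation":[0,0,-0.04]},
    {"fingers":-0.38,"xyz":[0,0.02,0],"rotation":[0,0,-0.04]},
    {"fingers":-0.38,"xyz":[0,0.02,0],"rotation":[0,0,-0.04]},
    {"fingers":-0.38,"xyz":[0,0.02,0],"rotation":[0,0,-0.04]},
    {"fingers":-0.38,"xyz":[0,0,0],"rotation":[0,0,0]},
  ],
)

```text
time: 9.7
position: [620.3, -74.6, 95.4]
tool_rot: [-1.507, -2.754, 0.006]
contact_force: [-6.3, -5.3, 5.5]
grip_width: 26.2
grasp_force: 4.5
```

```bash
python3 -c "
from h import *
sw()"
```

```text
t 9.7 swing 0.6202 rad 128.32 z 95.40 Ftan -8.2 Frad 1.4 Fz 5.5 w 26.2 y-off 0.032468209132644255
```

Request:
carry_out(
  deltas=[
    {"fingers":-0.38,"xyz":[0,0.02,-0.03],"rotation":[0,0,-0.04]},
    {"fingers":-0.38,"xyz":[0,0.02,-0.03],"rotation":[0,0,-0.04]},
    {"fingers":-0.38,"xyz":[0,0.02,-0.02],"rotation":[0,0,-0.04]},
    {"fingers":-0.38,"xyz":[0,0,0],"rotation":[0,0,0]},
    {"fingers":-0.38,"xyz":[0,0,0],"rotation":[0,0,0]},
  ],
)

```text
time: 10.2
position: [622.6, -72.1, 96.4]
tool_rot: [-1.494, -2.762, -0.0]
contact_force: [-2.0, -2.2, -1.9]
grip_width: 26.5
grasp_force: 1.0
```

```bash
python3 -c "
from h import *
sw()"
```

```text
t 10.2 swing 0.6454 rad 127.42 z 96.41 Ftan -2.9 Frad 0.8 Fz -1.9 w 26.5 y-off 0.017084853156488666
```

Request:
carry_out(
  deltas=[
    {"fingers":-0.38,"xyz":[-0.02,0.02,0],"rotation":[0,0,-0.03]},
    {"fingers":-0.38,"xyz":[-0.02,0.02,0],"rotation":[0,0,-0.03]},
    {"fingers":-0.38,"xyz":[-0.02,0.02,0],"rotation":[0,0,-0.03]},
    {"fingers":-0.38,"xyz":[0,0.02,0],"rotation":[0,0,-0.03]},
    {"fingers":-0.38,"xyz":[0,0,0],"rotation":[0,0,0]},
    {"fingers":-0.38,"xyz":[0,0,0],"rotation":[0,0,0]},
  ],
)

```text
time: 10.8
position: [626.0, -72.4, 97.4]
tool_rot: [1.479, 2.771, 0.001]
contact_force: [-0.4, -0.2, -0.4]
grip_width: 26.8
grasp_force: 0.0
```

```bash
python3 -c "
from h import *
sw()"
```

```text
t 10.8 swing 0.6659 rad 129.52 z 97.45 Ftan -0.5 Frad -0.0 Fz -0.4 w 26.8 y-off 0.007221201267269439
```

Request:
carry_out(
  deltas=[
    {"fingers":-0.38,"xyz":[0,0.02,0],"rotation":[0,0,-0.04]},
    {"fingers":-0.38,"xyz":[0,0.02,0],"rotation":[0,0,-0.04]},
    {"fingers":-0.38,"xyz":[0,0.02,0],"rotation":[0,0,-0.04]},
    {"fingers":-0.38,"xyz":[0,0.02,0],"rotation":[0,0,-0.04]},
    {"fingers":-0.38,"xyz":[0,0,0],"rotation":[0,0,0]},
    {"fingers":-0.38,"xyz":[0,0,0],"rotation":[0,0,0]},
  ],
)

```text
time: 11.4
position: [627.3, -71.5, 97.3]
tool_rot: [-1.46, -2.781, 0.0]
contact_force: [-0.9, -1.3, 1.0]
grip_width: 26.3
grasp_force: 1.1
```

```bash
python3 -c "
from h import *
sw()"
```

```text
t 11.4 swing 0.6780 rad 129.48 z 97.33 Ftan -1.5 Frad 0.6 Fz 1.0 w 26.3 y-off 0.009137056747011707
```

Request:
carry_out(
  deltas=[
    {"fingers":-0.38,"xyz":[0,0.02,0],"rotation":[0,0,-0.03]},
    {"fingers":-0.38,"xyz":[0,0.02,0],"rotation":[0,0,-0.03]},
    {"fingers":-0.38,"xyz":[0,0.02,0],"rotation":[0,0,-0.03]},
    {"fingers":-0.38,"xyz":[0,0.02,0],"rotation":[0,0,-0.03]},
    {"fingers":-0.38,"xyz":[0,0,0],"rotation":[0,0,0]},
    {"fingers":-0.38,"xyz":[0,0,0],"rotation":[0,0,0]},
  ],
)

```text
time: 12.0
position: [627.6, -71.2, 97.2]
tool_rot: [-1.444, -2.787, 0.005]
contact_force: [-6.2, -3.1, 4.8]
grip_width: 26.3
grasp_force: 3.7
```

```bash
python3 -c "
from h import *
sw()"
```

```text
t 12.0 swing 0.6816 rad 129.38 z 97.23 Ftan -6.9 Frad -0.9 Fz 4.8 w 26.3 y-off 0.016148655891086383
```

Request:
carry_out(
  deltas=[
    {"fingers":-0.38,"xyz":[0,0.02,0],"rotation":[0,0,-0.03]},
    {"fingers":-0.38,"xyz":[0,0.02,0],"rotation":[0,0,-0.03]},
    {"fingers":-0.38,"xyz":[0,0.02,0],"rotation":[0,0,-0.03]},
    {"fingers":-0.38,"xyz":[0,0,0],"rotation":[0,0,0]},
    {"fingers":-0.38,"xyz":[0,0,0],"rotation":[0,0,0]},
  ],
)

```text
time: 12.5
position: [627.7, -71.0, 97.2]
tool_rot: [-1.432, -2.791, 0.008]
contact_force: [-8.9, -5.3, 6.2]
grip_width: 26.6
grasp_force: 5.4
```

```bash
python3 -c "
from h import *
sw()"
```

```text
t 12.5 swing 0.6836 rad 129.29 z 97.17 Ftan -10.3 Frad -0.6 Fz 6.2 w 26.6 y-off 0.02212408911816066
```

Tangential force has climbed to 10 N with no movement, so the pin is probably in. I'll ease off the load and test it gently the other way.

Request:
carry_out(
  deltas=[
    {"fingers":-0.38,"xyz":[0,-0.05,0],"rotation":[0,0,0.03]},
    {"fingers":-0.38,"xyz":[0,-0.05,0],"rotation":[0,0,0.03]},
    {"fingers":-0.38,"xyz":[0,-0.04,0],"rotation":[0,0,0.03]},
    {"fingers":-0.38,"xyz":[0,-0.04,0],"rotation":[0,0,0.03]},
    {"fingers":-0.38,"xyz":[0,-0.04,0],"rotation":[0,0,0.03]},
    {"fingers":-0.38,"xyz":[0,-0.04,0],"rotation":[0,0,0.03]},
    {"fingers":-0.38,"xyz":[0,-0.04,0],"rotation":[0,0,0]},
    {"fingers":-0.38,"xyz":[0,0,0],"rotation":[0,0,0]},
    {"fingers":-0.38,"xyz":[0,0,0],"rotation":[0,0,0]},
  ],
)

```text
time: 13.4
position: [624.4, -73.5, 97.3]
tool_rot: [1.456, 2.783, 0.001]
contact_force: [0.8, 0.4, -0.8]
grip_width: 26.4
grasp_force: 0.8
```

```bash
python3 -c "
from h import *
sw()"
```

```text
t 13.4 swing 0.6512 rad 129.58 z 97.27 Ftan 0.9 Frad 0.1 Fz -0.8 w 26.4 y-off 0.03860065184925254
```

Request:
carry_out(
  deltas=[
    {"fingers":-0.38,"xyz":[0,-0.03,0],"rotation":[0,0,0]},
    {"fingers":-0.38,"xyz":[0,-0.03,0],"rotation":[0,0,0]},
    {"fingers":-0.38,"xyz":[0,-0.03,0],"rotation":[0,0,0]},
    {"fingers":-0.38,"xyz":[0,-0.03,0],"rotation":[0,0,0]},
    {"fingers":-0.38,"xyz":[0,-0.03,0],"rotation":[0,0,0]},
    {"fingers":-0.38,"xyz":[0,0,0],"rotation":[0,0,0]},
    {"fingers":-0.38,"xyz":[0,0,0],"rotation":[0,0,0]},
  ],
)

```text
time: 14.1
position: [623.4, -74.3, 97.3]
tool_rot: [1.455, 2.78, 0.008]
contact_force: [8.4, 5.0, -5.6]
grip_width: 26.5
grasp_force: 5.1
```

```bash
python3 -c "
from h import *
sw()"
```

```text
t 14.1 swing 0.6411 rad 129.70 z 97.35 Ftan 9.7 Frad 0.2 Fz -5.6 w 26.5 y-off 0.04849957556427409
```

Locked both ways: about 10 N each way with only hole play. I'll centre, open and rise clear.

Request:
carry_out(
  deltas=[
    {"fingers":-0.38,"xyz":[0,0.05,0],"rotation":[0,0,0]},
    {"fingers":-0.38,"xyz":[0,0.05,0],"rotation":[0,0,0]},
    {"fingers":-0.38,"xyz":[0,0.05,0],"rotation":[0,0,0]},
    {"fingers":-0.35,"xyz":[0,0.05,0],"rotation":[0,0,0]},
    {"fingers":-0.2,"xyz":[0,0.02,0],"rotation":[0,0,0]},
    {"fingers":0,"xyz":[0,0,0],"rotation":[0,0,0]},
    {"fingers":0.3,"xyz":[0,0,0],"rotation":[0,0,0]},
    {"fingers":0.5,"xyz":[0,0,-0.3],"rotation":[0,0,0]},
    {"fingers":0.5,"xyz":[0,0,-1],"rotation":[0,0,0]},
    {"fingers":0.5,"xyz":[0,0,-1],"rotation":[0,0,0]},
    {"fingers":0.5,"xyz":[0,0,-1],"rotation":[0,0,0]},
    {"fingers":0.5,"xyz":[0,0,-1],"rotation":[0,0,0]},
    {"fingers":0.5,"xyz":[0,0,-1],"rotation":[0,0,0]},
    {"fingers":0.5,"xyz":[-1,0,-1],"rotation":[0,0,0]},
    {"fingers":0.5,"xyz":[-1,0,-1],"rotation":[0,0,0]},
    {"fingers":0.5,"xyz":[-1,0,-0.5],"rotation":[0,0,0]},
    {"fingers":0.5,"xyz":[-1,0,0],"rotation":[0,0,0]},
    {"fingers":0.5,"xyz":[-1,0,0],"rotation":[0,0,0]},
    {"fingers":0.5,"xyz":[-1,0,0],"rotation":[0,0,0]},
  ],
)

```text
time: 16.0
position: [711.4, -196.9, 293.3]
tool_rot: [1.456, 2.783, -0.0]
contact_force: [0.0, -0.1, 0.2]
grip_width: 64.1
grasp_force: 0.0
```

```bash
python3 - <<'E'
from h import *
import pickle
sw()
a=snap('top','t4.png');b=snap('scene','s4.png');pickle.dump((a,b),open('s4.pkl','wb'))
th=-1.654+.667;x,y=554.7+130*np.cos(th),35.7+130*np.sin(th);print('expect',x,y)
for n,s in(('top',a),('scene',b)):
    for d in(0,7):print(n,d,'top',proj(s,[x,y,95+d]),'bottom',proj(s,[x,y,64+d]))
print('ref',proj(b,[544,-93.4,95]),proj(b,[544,-93.4,64]))
def crop(s,p,k=6):p=np.array(p).astype(int);return cv2.resize(s['img'][p[1]-40:p[1]+40,p[0]-30:p[0]+30,::-1],None,fx=k,fy=k,interpolation=cv2.INTER_CUBIC)
a0,b0=pickle.load(open('s0.pkl','rb'))
cv2.imwrite('pics/c4.png',np.hstack([crop(b,proj(b,[x,y,70])),crop(b0,proj(b0,[544,-93.4,70]))]))
E
```

```text
t 16.0 swing 0.6762 rad 280.44 z 293.27 Ftan -0.0 Frad 0.1 Fz 0.2 w 64.1 y-off 0.013506233510030441
expect 626.3554105348579 -72.76889941859358
top 0 top [310.64912371 203.73243743] bottom [309.74115321 205.71360135]
top 7 top [310.8602699  203.27172288] bottom [309.94240507 205.27447593]
scene 0 top [241.49331308 205.50469628] bottom [242.14602243 217.13430351]
scene 7 top [241.34242973 202.81634177] bottom [242.00080337 214.54687209]
ref [252.62543891 187.58760578] [253.03541645 198.6837135 ]
```

View pics/s4.png

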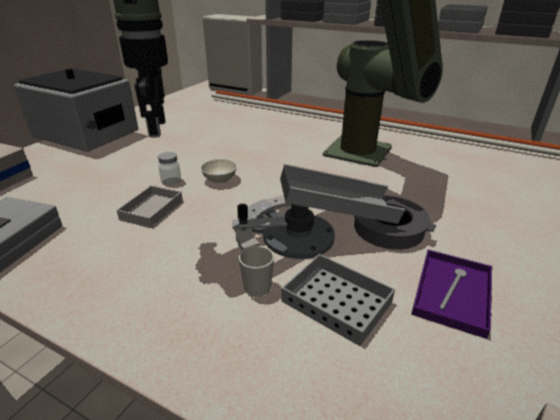

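View pics/c4.png

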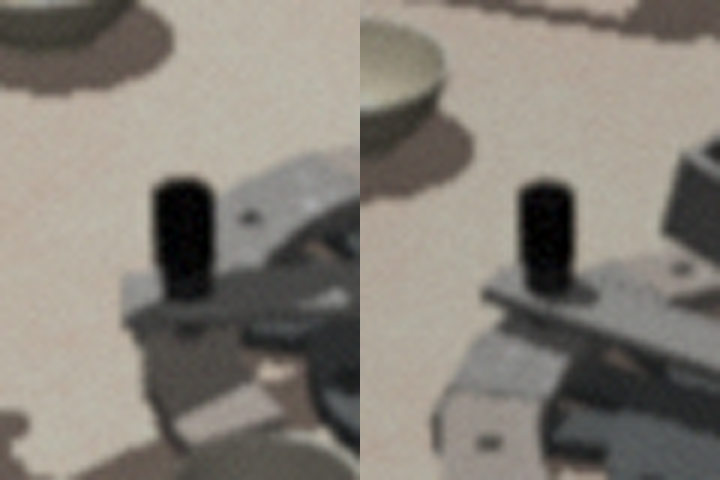

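The view shows the chute outlet over the bin opening at about (400,215), the bystanders unmoved and the gripper clear. In the crop the knob top is at row 204. Fully home predicts 204 (using the offset seen when parked) and riding would be about 201, so the pin is home.

```bash
python3 -c "
from plant import ctrl
print(ctrl.finish_job())"
```

```text
the job is handed in; nothing more can be done
None
```

The job is handed in: the chute is swung about 0.67 rad so it empties over the grey bin's opening. The pin is home in that side's index hole (knob height in the camera view, locked both ways at about 10 N). The knob is released, the other items look unmoved, and it took about 16 s of the 53 s.

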